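Sort the gas cups back into their case and shut it

ROBOT

A 6-joint arm with a two-finger parallel gripper is mounted at the origin on a cart in front of the work surface, level with it; the furniture and walls round the work are solid. World frame = base frame: x ahead of the robot, y to its left, z up, the work surface at z = 0. Lengths are in m, angles in rad, forces in N, time in s.
With the tool pointing down it reaches from about 0.35 to 0.975 m from the base axis. Payload 4.9 kg.
Tool frame: the origin (TCP) lies on the centre line of the jaws, within the pads' length; the fingertips stand ctrl.tcp_to_tips ahead of it and the grasp point (between the pads) lies 3 mm ahead of it (ctrl.tcp_to_tips is the distance from the TCP to the fingertips, in m); z points along the fingers, y is the direction in which the jaws open and shut (so a half turn about z gives the same grasp; the last joint's range is limited). The gripper opens to 85 mm and grips with 20 to 120 N. Pads are 22 mm wide; open, the fingers measure 114 mm over their backs; the gripper's body (76 mm by 85 mm) begins 54 mm behind the grasp point. The pads swing forward as they close: fully open they stand 13 mm farther back than shut.
Start: joints at [-1.297, 0.053, 1.613, -0, 1.476, -0.119], TCP at [0.239, -0.577, 0.253] pointing down, gripper open.
Joint ranges: [-3.01, 3.01], [-1.01, 2.22], [0.06, 2.58], [-1.02, 4.17], [0.09, 2.62], [-3.14, 3.14]. Speed limits (rad/s): [2.57, 2.57, 3.14, 3.14, 3.14, 3.14].

INTERFACE

Orientations are given as a rotation vector (axis times angle).
In Python, from station import ctrl, vision gives the robot as it stands.
- The arm moves only by the tool jog_arm, never from a script. Its argument "deltas" is a list of rows, each a list of 7 numbers: the turn, a rotation vector about the tool's x, y, z in rad, then the shift along the tool's x, y, z in cm, then the opening, from 0 (shut) to 1 (fully open). A call has 1 to 12 rows; each row shifts and turns the commanded pose from where the row before left it, along the tool's axes as they then stand; what a row does not reach is not made up. A row lasts 1/12 s, in which the tool goes at most 41.7 mm and 7.16 degrees, less where a joint would pass 70% of its speed; a pose out of reach is approached as far as the arm can. A call with a gripper value outside its range is refused whole. The fingers move at their own pace and stop on an object; "grip_force" is the grip in N (left out, the last holds). Time passes only in rows, so rows that do not move let the fingers close. It gives the time, the measured TCP pose, the force and the opening at its end, in the units of the state.
- ctrl.get_obs(): the state, without advancing time (a new reading comes with each control period).
- vision.get_image(name): name is "scene" or "top" or "wrist"; returns (picture, depth): 400x640x3 uint8, red, green, blue; 400x640 float32, m along the optical axis (not along the pixel's ray), 0 where there is no reading.
- vision.calibration(name): a dict with "fx", "fy", "cx", "cy" (pixels), "rvec" (rotation vector, rad) and "tvec" (3), from world to camera coordinates, as OpenCV has them; the wrist camera has in their place "hand_eye" (4x4, takes a point from camera to tool coordinates, whose origin is the TCP and whose axes are the flange's). Camera axes: x right, y down, z forward; pixel columns grow to the right and rows downward; lengths in m; the calibration is good to about 2 mm. A picture is of the moment at which its call begins: read the wrist's pose just before it. calibration takes no time and is no camera call.
- ctrl.finish_job(): hands the job in, once; it reports no verdict.
The state is a dict: "t": time; "q": joint angles; "dq": joint speeds; "effort": joint torques, N m; "tool_pos": TCP position; "tool_rot": TCP orientation; "contact_force": force on the tool from outside, world axes, zero at the start; "wrist_torque": the same for the moment, N m; "opening": finger opening in m.
Only numpy, scipy, OpenCV 4.12 (cv2) and the standard library are available. Lean on these libraries where they do the work, as an engineer would, in place of code of your own. Each camera call takes 0.05 s, during which the arm holds its last target. There are 200 camera calls.

TASK

Three ceramic gas cups of three widths have been left standing about on the bench. Put each one back upright and fully home in an empty pocket of the row of the cup case that is bored for its size, beside the cups of the same size already there, then shut the lid right down. Leave the cups already in the case in their pockets, and do not push the collet body, the paste tin or the marker about.

Things in the scene. Friction and masses are not known exactly. Their poses are not given: they have to be found in the camera images.
- cup_case: open case for gas cups, fixed to the bench: base 140 mm (x, across the rows) by 158 mm (y, along the rows) by 28 mm high, grey top face with three rows of three round blind pockets, 20 mm deep; the rows run along its y and the pockets of a row are 50 mm apart (y = -50, 0, +50). Origin: centre of the underside; the lid is hinged along the +x edge
- row_narrow (a point): mouth of the middle pocket (top face, z = 28 mm) of the row farthest from the hinge, pockets 19.4 mm across, for the narrow cups; axes as the case. Its pocket at y = -50 mm is taken, y = 0 and +50 are empty
- row_middle (a point): the same for the middle row, pockets 22.5 mm across, for the middle-sized cups, 38 mm from the narrow row. Its pockets at y = 0 and -50 mm are taken, y = +50 is empty
- row_wide (a point): the same for the row next to the hinge, pockets 25.8 mm across, for the wide cups, 38 mm from the middle row. Its pocket at y = +50 mm is taken, y = -50 and 0 are empty
- case_lid (a joint): angle of the clear lid, rad: 0 shut, 1.57 upright, 2.1 fully open; a stiff hinge, so the lid stays where it is left (2 to 3 N at its edge move it)
- lid_hinge (a point): middle of the lid's hinge line, which runs along the case's y, 28 mm above the bench; axes as the case
- lid_edge (a point): middle of the outer top edge of the lid, on the side away from the hinge; moves with the lid. Shut, it lies 144 mm from the hinge line and 32 mm above it. The lid is a clear shell 140 by 158 by 32 mm deep, walls 3 mm, with a small dark thumb tab on its free side; shut, it clears cups that are fully home by 3 mm
- cup_narrow: loose pink ceramic gas cup, 46 mm tall, stepped: a thick lower half, 17.4 mm across, that narrows to a neck above; wide end down, standing upright. Origin: centre of its underside, z up
- cup_middle: loose pink ceramic gas cup, 46 mm tall, stepped: a thick lower half, 20.4 mm across, that narrows to a neck above; wide end down, standing upright. Origin: centre of its underside, z up
- cup_wide: loose pink ceramic gas cup, 46 mm tall, stepped: a thick lower half, 23.5 mm across, that narrows to a neck above; wide end down, standing upright. Origin: centre of its underside, z up
- stored_narrow: already in its pocket of the narrow row: pink ceramic gas cup, 46 mm tall, stepped: a thick lower half, 17.4 mm across, that narrows to a neck above; wide end down, standing upright. Origin: centre of its underside, z up
- stored_middle_a: already in its pocket of the middle row: pink ceramic gas cup, 46 mm tall, stepped: a thick lower half, 20.4 mm across, that narrows to a neck above; wide end down, standing upright. Origin: centre of its underside, z up
- stored_middle_b: already in its pocket of the middle row: pink ceramic gas cup, 46 mm tall, stepped: a thick lower half, 20.4 mm across, that narrows to a neck above; wide end down, standing upright. Origin: centre of its underside, z up
- stored_wide: already in its pocket of the wide row: pink ceramic gas cup, 46 mm tall, stepped: a thick lower half, 23.5 mm across, that narrows to a neck above; wide end down, standing upright. Origin: centre of its underside, z up
- collet: bystander: brass collet body standing among the cups, 12 mm across, 36 mm tall; origin at its foot
- paste_tin: bystander: round tin, white with a green lid, 58 mm across, 28 mm high; origin under its centre
- marker: bystander: white and yellow paint marker lying on the bench, 134 mm long (its y), 16 mm high; origin under its middle
Not all that is in view belongs to the job. Leave any red or turquoise look-alike of the stored_middle_a alone.

How it is judged:
By the outcome, as a careful person would: the job done as asked, in the order asked, and still so for the second after the job is handed in, with the robot touching nothing.
It also fails if it takes over 69 s, if anything falls off the work surface, if the arm or the gripper's body presses on something with over 40 N, if the wrist force passes 120 N, or if a joint passes its speed limit or range.

## Working session

There is one attempt and no reset: what is moved stays moved. The work goes in short steps, Python scripts to look and compute and a tool call to move; the robot and the scene stay as the last step left them, time stands still between calls to the robot, and variables do not carry over. Pictures are saved under pics/ and viewed, about 8 in all and at most 12, crops included, and the job is handed in when it is done.

Besides the shell and the picture viewer there is one more tool, called as a command line: name --pt "numbers of a row" for each row, then --argument value for the rest. jog_arm: Moves the arm, as the interface text tells. Its arguments: {"type":"object","properties":{"deltas":{"type":"array"},"grip_force":{"type":"number"}},"required":["deltas"]}

```bash
mkdir -p pics; ls; cat > h.py <<'E'
import numpy as np, cv2
from station import ctrl, vision
def save(im,n): cv2.imwrite('pics/'+n,im[:,:,::-1])
def cam(name):
    c=vision.calibration(name); K=np.array([[c['fx'],0,c['cx']],[0,c['fy'],c['cy']],[0,0,1]])
    if 'rvec' in c:
        R=cv2.Rodrigues(np.array(c['rvec'],float))[0]; t=np.array(c['tvec'],float).reshape(3)
    else:
        o=ctrl.get_obs(); T=np.eye(4);T[:3,:3]=cv2.Rodrigues(np.array(o['tool_rot'],float))[0];T[:3,3]=o['tool_pos']
        M=np.linalg.inv(T@np.array(c['hand_eye'])); R,t=M[:3,:3],M[:3,3]
    return K,R,t
def ray(C,u,v,z):
    K,R,t=C; o=-R.T@t; d=R.T@np.linalg.inv(K)@np.array([u,v,1.]); return o+d*(z-o[2])/d[2]
def proj(C,P):
    K,R,t=C; p=(K@(R@np.asarray(P,float).T+t[:,None])).T; return p[:,:2]/p[:,2:]
def cloud(C,D):
    K,R,t=C; v,u=np.indices(D.shape); P=np.stack([(u-K[0,2])/K[0,0]*D,(v-K[1,2])/K[1,1]*D,D],-1)
    return (P-t)@R
E
python3 - <<'E'
from h import *
for n in('top','scene'):
    im,d=vision.get_image(n); save(im,n+'0.png'); np.savez('pics/'+n+'0.npz',im=im,d=d)
o=ctrl.get_obs(); print(o, ctrl.tcp_to_tips)
for n in('top','scene'): K,R,t=cam(n); print(n,K[0,0],-R.T@t,R[2])
print(vision.calibration('wrist'))
E
```

```text
pics
{'t': 0.1, 'q': array([-1.29698218e+00,  5.32997429e-02,  1.61415279e+00,  2.28144000e-05,
        1.47606145e+00, -1.19051787e-01]), 'dq': array([-0.00052209, -0.00106775, -0.00155067,  0.00049137,  0.00123446,
        0.00065919]), 'effort': array([-3.38805012e-05, -3.94898343e+01, -3.71366286e+01, -1.36406470e-04,
        3.86374086e-03,  2.75619101e-06]), 'tool_pos': array([ 0.23910339, -0.57687488,  0.25218276]), 'tool_rot': array([-3.07929689e+00, -6.12773806e-01,  1.97618416e-04]), 'contact_force': array([0.32748676, 0.26044698, 0.25120008]), 'wrist_torque': array([-0.04775861, -0.02502784,  0.00436548]), 'opening': 0.08567506939859734} 0.022
top 436.7227369739227 [0.26817413 0.02647336 1.29021795] [ 0.21657319  0.02161695 -0.97602703]
scene 394.0327981412794 [0.02774728 0.63605565 0.49801524] [ 0.56826308 -0.67687246 -0.46788968]
{'fx': 283.40288055253507, 'fy': 283.40288055253507, 'cx': 321.4477875803086, 'cy': 200.40746727598946, 'hand_eye': array([[-4.00689117e-04, -9.45588025e-01, -3.25366142e-01,
         8.36815171e-02],
       [ 9.99999831e-01, -2.42006038e-04, -5.28177384e-04,
        -4.42234053e-04],
       [ 4.20697638e-04, -3.25366299e-01,  9.45587962e-01,
        -1.20326578e-01],
       [ 0.00000000e+00,  0.00000000e+00,  0.00000000e+00,
         1.00000000e+00]])}
```

View pics/top0.png

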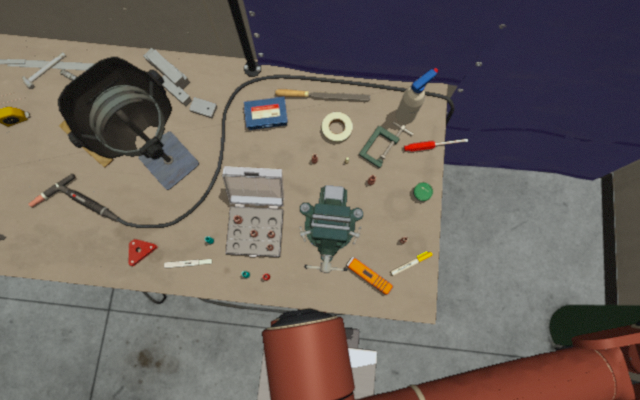

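View pics/scene0.png

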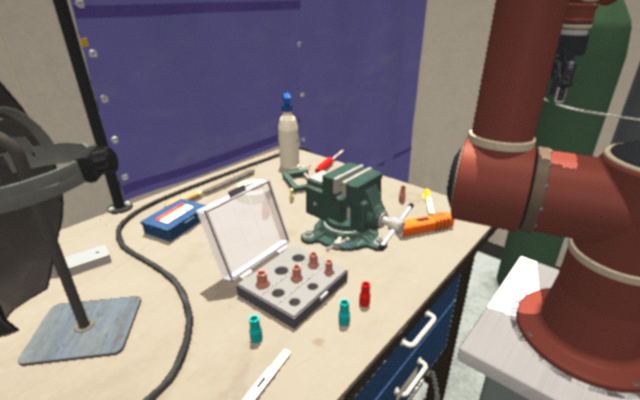

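The top view shows the case at about (255,235) with its lid open behind it. The three loose pink cups are at (314,159), (370,180) and (403,240), the collet at (347,161), the tin at (423,191) and the marker at (411,263). The vise stands between the cups and the case, at (332,220).

```bash
python3 - <<'E'
from h import *
C=cam('top');S=np.load('pics/top0.npz');im,d=S['im'],S['d']
P=cloud(C,d)
hsv=cv2.cvtColor(im,cv2.COLOR_RGB2HSV)
m=((hsv[...,0]<10)|(hsv[...,0]>172))&(hsv[...,1]>80)&(hsv[...,2]<190)
m=m.astype(np.uint8); m[:, :200]=0; m[290:]=0
n,l,s,c=cv2.connectedComponentsWithStats(m)
for i in range(1,n):
    if s[i,4]>8:
        q=P[l==i]; print(s[i],c[i].round(1),'z',np.percentile(q[:,2],[5,95]).round(3),'med',np.median(q,0).round(3),'ray.03',ray(C,*c[i],.03).round(3), im[l==i].mean(0).round())
# heights
for nm,(u0,u1,v0,v1) in dict(vise=(295,370,180,275),case=(215,295,160,262)).items():
    q=P[v0:v1,u0:u1].reshape(-1,3); k=q[:,2]>.02; q=q[k]; print(nm,q.min(0).round(3),q.max(0).round(3))
k=(np.abs(P[...,2]-.028)<.006); k[:, :215]=0;k[:,295:]=0;k[:195]=0;k[262:]=0
k=cv2.morphologyEx(k.astype(np.uint8),cv2.MORPH_CLOSE,np.ones((5,5)))
cn=max(cv2.findContours(k,0,2)[0],key=cv2.contourArea); r=cv2.minAreaRect(cn); print(r)
bp=cv2.boxPoints(r); w=np.array([ray(C,*b,.028) for b in bp]); print(w.round(4), w.mean(0))
for n in('case',): 
    print(cam(n) if 0 else '')
big=cv2.resize(im[140:290,210:450],None,fx=3.3,fy=3.3,interpolation=cv2.INTER_CUBIC); save(big,'crop1.png')
# table of top-view points of interest
for nm,u,v,z in [('collet',347,161,.03),('tin',423,191,.028),('markerA',392,274,.01),('markerB',431,253,.01)]: print(nm,ray(C,u,v,z).round(3))
E
```

```text
[434  68   4   4  10] [435.8  69.4] z [0.109 0.224] med [ 0.911 -0.228  0.22 ] ray.03 [ 1.025 -0.273  0.03 ] [158.  37.  47.]
[251 106  13   5  15] [256.2 106.9] z [0.032 0.041] med [0.833 0.276 0.038] ray.03 [0.834 0.276 0.03 ] [172.  82.  88.]
[404 140  32  12 154] [419.5 146.8] z [-0.001  0.026] med [ 0.764 -0.24   0.018] ray.03 [ 0.76  -0.237  0.03 ] [150.  49.  35.]
[312 156   5   7  30] [314.1 159.1] z [0.01  0.044] med [0.684 0.078 0.026] ray.03 [0.685 0.078 0.03 ] [95. 60. 47.]
[368 176   7   9  45] [371.2 180. ] z [0.01  0.046] med [ 0.636 -0.1    0.029] ray.03 [ 0.639 -0.099  0.03 ] [99. 62. 49.]
[234 216   8   8  47] [237.6 219.4] z [0.014 0.054] med [0.475 0.28  0.036] ray.03 [0.476 0.281 0.03 ] [112.  77.  64.]
[251 230   7   7  27] [253.8 233.2] z [0.013 0.056] med [0.441 0.228 0.035] ray.03 [0.441 0.228 0.03 ] [110.  77.  65.]
[268 231   7   7  22] [270.9 234.7] z [0.007 0.057] med [0.439 0.177 0.033] ray.03 [0.442 0.178 0.03 ] [107.  75.  62.]
[400 239   5   4   9] [401.9 240.7] z [0.017 0.035] med [ 0.467 -0.203  0.026] ray.03 [ 0.466 -0.203  0.03 ] [88. 60. 48.]
[268 245   5   5  17] [270.1 247. ] z [0.008 0.042] med [0.407 0.176 0.032] ray.03 [0.406 0.175 0.03 ] [102.  72.  60.]
[262 273   8   8  50] [265.6 276.5] z [-0.002  0.049] med [0.321 0.178 0.025] ray.03 [0.321 0.177 0.03 ] [140.  68.  56.]
vise [ 0.268 -0.115  0.02 ] [0.638 0.098 1.29 ]
case [0.268 0.026 0.02 ] [0.637 0.37  1.29 ]
((253.94717407226562, 224.31915283203125), (54.72492980957031, 61.74260330200195), 3.6913864612579346)
[[0.3734 0.3032 0.028 ]
 [0.556  0.32   0.028 ]
 [0.5633 0.157  0.028 ]
 [0.3807 0.1453 0.028 ]] [0.46832355 0.23136064 0.028     ]

collet [ 0.69  -0.021  0.03 ]
tin [ 0.622 -0.256  0.028]
markerA [ 0.369 -0.184  0.01 ]
markerB [ 0.443 -0.294  0.01 ]
```

View pics/crop1.png

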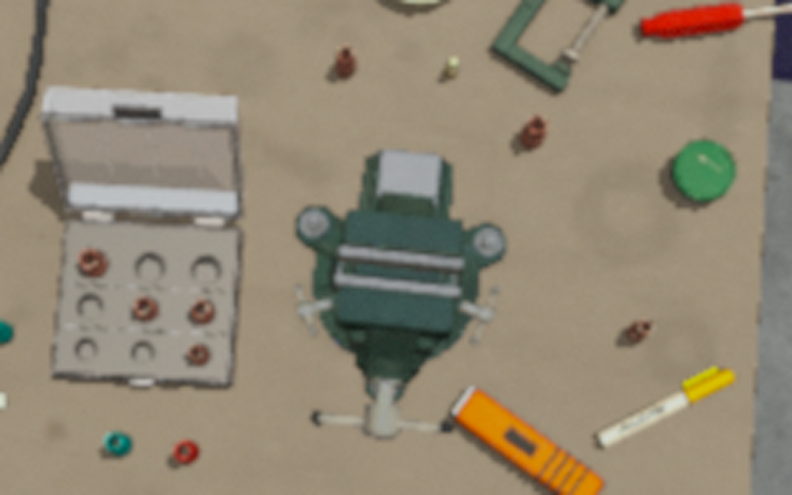

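The crop confirms the layout: the rows run along image x, the hinge side is at the top, and the free pockets match the description. Next I'll check the vise heights, then look closer with the wrist camera.

```bash
python3 - <<'E'
from h import *
C=cam('top');S=np.load('pics/top0.npz');im,d=S['im'],S['d']
P=cloud(C,d); q=P[150:285,285:385].reshape(-1,3)
for a,b in [(.04,.09),(.09,.13),(.13,.16),(.16,.25)]:
    k=q[(q[:,2]>a)&(q[:,2]<b)]; print(a,b,len(k),np.percentile(k[:,:2],[1,99],axis=0).round(3).tolist() if len(k) else '')
q=P[160:262,215:295].reshape(-1,3); k=q[(q[:,2]>.11)&(q[:,2]<.2)]; print('lid top',k.mean(0),k.max(0), k.min(0))
o=ctrl.get_obs();R=cv2.Rodrigues(o['tool_rot'])[0]; print(R.round(3)); 
for tgt in [(.56,-.20,.27)]: print((R.T@(np.array(tgt)-o['tool_pos'])*100).round(2))
E
```

```text
0.04 0.09 350 [[0.349, -0.105], [0.693, 0.083]]
0.09 0.13 842 [[0.359, -0.039], [0.583, 0.051]]
0.13 0.16 1238 [[0.426, -0.035], [0.541, 0.059]]
0.16 0.25 25 [[0.438, -0.031], [0.512, 0.058]]
lid top [0.58523546 0.23766469 0.15340424] [0.60648935 0.31633926 0.17982602] [0.55054502 0.15604795 0.11001229]
[[ 0.924  0.383 -0.   ]
 [ 0.383 -0.924  0.002]
 [ 0.    -0.002 -1.   ]]
[ 44.07 -22.53  -1.73]
```

jog_arm --pt "0 0 0 3.4 -2.2 0 0.6" --pt "0 0 0 3.4 -2.2 0 0.6" --pt "0 0 0 3.4 -2.2 0 0.6" --pt "0 0 0 3.4 -2.2 0 0.6" --pt "0 0 0 3.4 -2.2 0 0.6" --pt "0 0 0 3.4 -2.2 0 0.6" --pt "0 0 0 3.4 -2.2 0 0.6" --pt "0 0 0 3.4 -2.2 0 0.6" --pt "0 0 0 3.4 -2.2 0 0.6" --pt "0 0 0 3.4 -2.2 0 0.6" --pt "0 0 0 3.4 -2.2 0 0.6" --pt "0 0 0 3.4 -2.2 0 0.6"

```text
t: 1.1
tool_pos: [0.5156, -0.1753, 0.2529]
tool_rot: [-3.081, -0.613, 0.001]
contact_force: [1.0, -0.8, 1.0]
opening: 0.0511
```

jog_arm --pt "0 0 -0.12 0 0 0 0.6" --pt "0 0 -0.12 0 0 0 0.6" --pt "0 0 -0.12 0 0 0 0.6" --pt "0 0 -0.12 0 0 0 0.6" --pt "0 0 -0.12 0 0 0 0.6" --pt "0 0 -0.12 0 0 0 0.6" --pt "0 0 -0.12 0 0 0 0.6" --pt "0 0 -0.12 0 0 0 0.6" --pt "0 0 -0.12 0 0 0 0.6" --pt "0 0 -0.12 0 0 0 0.6" --pt "0 0 -0.12 0 0 0 0.6" --pt "0 0 -0.12 0 0 0 0.6"

```text
t: 2.1
tool_pos: [0.5148, -0.1772, 0.2527]
tool_rot: [-1.904, -2.497, 0.0]
contact_force: [0.7, 0.4, -0.3]
opening: 0.0511
```

jog_arm --pt "0 0 -0.12 0 0 0 0.6" --pt "0 0 -0.12 0 0 0 0.6" --pt "0 0 -0.12 0 0 0 0.6" --pt "0 0 -0.12 0 0 0 0.6" --pt "0 0 -0.12 0 0 0 0.6" --pt "0 0 -0.12 0 0 0 0.6" --pt "0 0 -0.12 0 0 0 0.6" --pt "0 0 -0.12 0 0 0 0.6" --pt "0 0 -0.12 0 0 0 0.6" --pt "0 0 -0.12 0 0 0 0.6" --pt "0 0 -0.12 0 0 0 0.6" --pt "0 0 0 0 0 0 0.6"

```text
t: 3.1
tool_pos: [0.5148, -0.1772, 0.2527]
tool_rot: [0.021, -3.141, -0.001]
contact_force: [-0.6, -0.2, 0.5]
opening: 0.0511
```

```bash
cat >> h.py <<'E'
def pink(im):
    hsv=cv2.cvtColor(im,cv2.COLOR_RGB2HSV)
    return (((hsv[...,0]<12)|(hsv[...,0]>172))&(hsv[...,1]>70)&(hsv[...,2]<200)).astype(np.uint8)
def cups(im,d,C,amin=60):
    P=cloud(C,d); n,l,s,c=cv2.connectedComponentsWithStats(cv2.morphologyEx(pink(im),cv2.MORPH_CLOSE,np.ones((3,3))))
    for i in range(1,n):
        if s[i,4]<amin: continue
        q=P[(l==i)&(d>0)]; 
        if not len(q): continue
        print(s[i],c[i].round(1),'z95',np.percentile(q[:,2],95).round(3),'xy range',np.percentile(q[:,:2],[3,97],axis=0).round(4).tolist())
E
python3 - <<'E'
from h import *
C=cam('wrist');im,d=vision.get_image('wrist');np.savez('pics/w1.npz',im=im,d=d)
o=ctrl.get_obs();print(o['t'],o['tool_pos'],cv2.Rodrigues(o['tool_rot'])[0].round(3).tolist(),o['q'].round(2),o['opening'])
cups(im,d,C); save(im,'w1.png')
E
```

```text
3.15 [ 0.51484993 -0.17717569  0.25277466] [[-1.0, -0.009, -0.001], [-0.009, 1.0, 0.0], [0.001, 0.0, -1.0]] [-0.47 -0.14  1.8  -0.    1.48 -2.05] 0.05115205457066742
[315   0 107  83 919] [366.   40.1] z95 0.031 xy range [[0.3321, -0.1804], [0.401, -0.0703]]
[629   0  11  15 154] [634.3   7. ] z95 0.011 xy range [[0.3183, 0.1657], [0.3302, 0.1771]]
[372  21  28  26 350] [385.3  33.5] z95 0.034 xy range [[0.3503, -0.1232], [0.3696, -0.0988]]
[625  75  15  17 214] [632.8  83.6] z95 0.037 xy range [[0.3971, 0.1666], [0.4126, 0.1793]]
[289 128  15  16 153] [296.1 135.5] z95 0.046 xy range [[0.4608, -0.2144], [0.4745, -0.2007]]
[479 277  28  29 399] [492.4 290.6] z95 0.044 xy range [[0.6784, 0.0679], [0.6941, 0.0832]]
[263 297  48  46 335] [281.4 318.6] z95 0.27 xy range [[0.4987, -0.2612], [0.7629, -0.1932]]
[267 349  49  21 462] [292.5 356.3] z95 0.31 xy range [[0.503, -0.1916], [0.5055, -0.1802]]
```

View pics/w1.png

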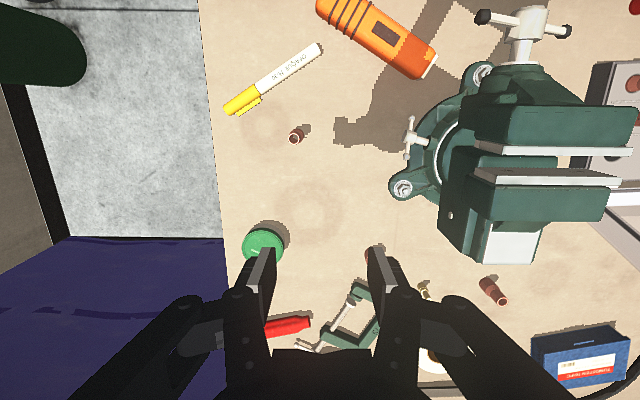

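The wrist view shows the cup near the marker at (296,135) and the cup near the collet at (492,290). The third cup is half hidden behind a finger at (372,255).

```bash
cat >> h.py <<'E'
def rim(C,im,d,xy,zlo,zhi,r=.02):
    P=cloud(C,d); k=(d>0)&(np.hypot(P[...,0]-xy[0],P[...,1]-xy[1])<r)&(P[...,2]>zlo)&(P[...,2]<zhi)
    q=P[k]; (c,rad)=cv2.minEnclosingCircle(q[:,:2].astype(np.float32)) if len(q) else ((0,0),0)
    print(xy,zlo,len(q),'mid',((q[:,:2].min(0)+q[:,:2].max(0))/2).round(4),'ext',np.ptp(q[:,:2],axis=0).round(4),'circ',np.round(c,4),round(2*rad,4),'zmax',q[:,2].max().round(4))
E
python3 - <<'E'
from h import *
C=cam('wrist');S=np.load('pics/w1.npz');im,d=S['im'],S['d']
for xy in [(.4675,-.2075),(.686,.076)]:
  for z in [(.041,.06),(.035,.06),(.004,.022)]: rim(C,im,d,xy,*z)
T=cam('top');S=np.load('pics/top0.npz')
for xy in [(.467,-.2045),(.636,-.1),(.684,.078)]: rim(T,S['im'],S['d'],xy,.036,.06)
o=ctrl.get_obs();R=cv2.Rodrigues(o['tool_rot'])[0]
print('to above cup1',(R.T@(np.array([.4675,-.2075,.12])-o['tool_pos'])*100).round(2))
E
```

```text
(0.4675, -0.2075) 0.041 59 mid [ 0.4688 -0.2089] ext [0.0124 0.0126] circ [ 0.4716 -0.2084] 0.0118 zmax 0.0474
(0.4675, -0.2075) 0.035 78 mid [ 0.4686 -0.2087] ext [0.0128 0.0131] circ [ 0.4693 -0.2087] 0.0133 zmax 0.0474
(0.4675, -0.2075) 0.004 41 mid [ 0.4687 -0.2077] ext [0.0166 0.0151] circ [ 0.4688 -0.2083] 0.0172 zmax 0.022
(0.686, 0.076) 0.041 82 mid [0.6885 0.0766] ext [0.0151 0.0151] circ [0.6888 0.0767] 0.0171 zmax 0.0467
(0.686, 0.076) 0.035 152 mid [0.6884 0.0761] ext [0.0157 0.0161] circ [0.6889 0.0765] 0.0172 zmax 0.0467
(0.686, 0.076) 0.004 139 mid [0.687 0.075] ext [0.0166 0.0174] circ [0.6884 0.0759] 0.0203 zmax 0.022
(0.467, -0.2045) 0.036 14 mid [ 0.4724 -0.208 ] ext [0.0119 0.0121] circ [ 0.4708 -0.208 ] 0.013 zmax 0.049
(0.636, -0.1) 0.036 23 mid [ 0.6423 -0.0984] ext [0.0183 0.0176] circ [ 0.6428 -0.0992] 0.0198 zmax 0.0509
(0.684, 0.078) 0.036 18 mid [0.6905 0.0791] ext [0.0153 0.0129] circ [0.6903 0.0791] 0.0163 zmax 0.0482
to above cup1 [ 4.75 -3.   13.28]
```

jog_arm --pt "0 0 0 2.3 -1.6 1.5 0.6" --pt "0 0 0 2.3 -1.5 1.5 0.6" --pt "0 0 0 0 0 3.2 0.6" --pt "0 0 0 0 0 3.2 0.6" --pt "0 0 0 0 0 3.2 0.6" --pt "0 0 0 0 0 3.2 0.6" --pt "0 0 0 0 0 2.8 0.6" --pt "0 0 0 0 0 2.0 0.6" --pt "0 0 0 0 0 0 0.6" --grip_force 30

```text
t: 3.9
tool_pos: [0.4657, -0.2066, 0.042]
tool_rot: [0.013, -3.133, -0.009]
contact_force: [-0.5, 0.8, -0.2]
opening: 0.0509
```

jog_arm --pt "0 0 0 0 0 0 0" --pt "0 0 0 0 0 0 0" --pt "0 0 0 0 0 0 0" --pt "0 0 0 0 0 0 0" --pt "0 0 0 0 0 0 0" --pt "0 0 0 0 0 0 0" --grip_force 30

```text
t: 4.4
tool_pos: [0.471, -0.2097, 0.0496]
tool_rot: [-0.017, 3.138, -0.003]
contact_force: [0.2, 0.3, 6.3]
opening: 0.0135
```

jog_arm --pt "0 0 0 0 0 -2 0" --pt "0 0 0 0 0 -4 0" --pt "0 0 0 0 0 -4 0" --pt "0 0 0 0 0 -4 0" --pt "0 0 0 0 0 -4 0" --pt "0 0 0 0 0 -2.5 0" --pt "0 0 0 0 0 0 0"

```text
t: 4.98
tool_pos: [0.4723, -0.2105, 0.261]
tool_rot: [-0.017, 3.13, -0.012]
contact_force: [0.9, -0.5, 0.9]
opening: 0.0132
```

jog_arm --pt "0 0 0 -0.2 3.7 0 0" --pt "0 0 0 -0.2 3.7 0 0" --pt "0 0 0 -0.2 3.7 0 0" --pt "0 0 0 -0.2 3.7 0 0" --pt "0 0 0 -0.2 3.7 0 0" --pt "0 0 0 -0.2 3.7 0 0" --pt "0 0 0 -0.2 3.7 0 0" --pt "0 0 0 -0.2 3.7 0 0" --pt "0 0 0 -0.2 3.7 0 0" --pt "0 0 0 -0.2 3.7 0 0" --pt "0 0 0 -0.2 3.7 0 0" --pt "0 0 0 -0.2 3.0 0 0"

```text
t: 5.98
tool_pos: [0.4878, 0.2308, 0.2516]
tool_rot: [0.019, -3.141, -0.0]
contact_force: [1.4, 0.4, -0.6]
opening: 0.0131
```

jog_arm --pt "0 0 0 0 0 0 0" --pt "0 0 0 0 0 0 0"

```text
t: 6.15
tool_pos: [0.4879, 0.2296, 0.2514]
tool_rot: [0.022, -3.14, 0.001]
contact_force: [0.5, -0.8, -0.6]
opening: 0.0133
```

```bash
python3 - <<'E'
from h import *
C=cam('wrist');im,d=vision.get_image('wrist');np.savez('pics/w2.npz',im=im,d=d)
o=ctrl.get_obs();print(o['t'],o['tool_pos'],cv2.Rodrigues(o['tool_rot'])[0].round(3).tolist(),o['q'].round(2),o['opening'])
save(im,'w2.png')
g=cv2.cvtColor(im,cv2.COLOR_RGB2GRAY)
P=cloud(C,d)
for y in (280,228,178): rim(C,im,d,(.478 if y>250 else .443,y/1e3),.042,.06)
rim(C,im,d,(.406,.176),.042,.06)
# top face
k=(np.abs(P[...,2]-.028)<.006).astype(np.uint8); k[:, :150]=k[:, :150]
cn=max(cv2.findContours(k,0,2)[0],key=cv2.contourArea); print(cv2.minAreaRect(cn))
r=P[(k>0)]; print(np.percentile(r,[1,50,99],axis=0).round(4).tolist())
E
```

```text
6.2 [0.48807009 0.22857325 0.25149248] [[-1.0, -0.012, -0.001], [-0.012, 1.0, -0.001], [0.001, -0.001, -1.0]] [ 0.3  -0.15  1.81 -0.    1.48 -1.28] 0.013146028487039156
(0.478, 0.28) 0.042 153 mid [0.4744 0.279 ] ext [0.0184 0.0174] circ [0.4742 0.2797] 0.0191 zmax 0.0556
(0.443, 0.228) 0.042 91 mid [0.438  0.2271] ext [0.0148 0.0144] circ [0.4385 0.2271] 0.016 zmax 0.0554
(0.443, 0.178) 0.042 116 mid [0.4409 0.1775] ext [0.0149 0.0149] circ [0.4413 0.1774] 0.0161 zmax 0.0551
(0.406, 0.176) 0.042 92 mid [0.404  0.1762] ext [0.0122 0.013 ] circ [0.404  0.1763] 0.0132 zmax 0.055
((320.2078552246094, 151.25631713867188), (150.9491729736328, 139.16510009765625), 87.83892822265625)
[[0.3275, -0.2343, 0.0226], [0.4494, 0.208, 0.0278], [0.8405, 0.3486, 0.0335]]
```

View pics/w2.png

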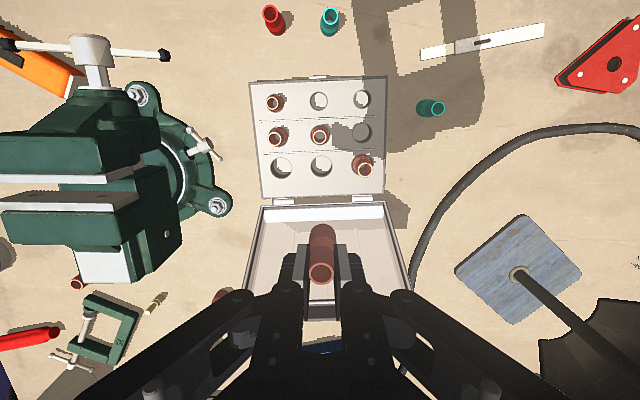

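The view is clear. Stored cups are at (275,102), (275,136), (320,134) and (363,166). The empty pockets are at (318,101) and (362,99) narrow, (361,132) middle, and (282,168) and (320,168) wide. The cup hangs in the jaws at (321,255). I'll now fit the pocket mouths.

```bash
cat >> h.py <<'E'
def pockets(C,im,d,pts):
    P=cloud(C,d); out=[]
    k=((P[...,2]<.0255)&(d>0)).astype(np.uint8)
    n,l,s,c=cv2.connectedComponentsWithStats(k)
    for u,v in pts:
        i=np.argmin(np.hypot(*(c-[u,v]).T)); cn=max(cv2.findContours((l==i).astype(np.uint8),0,1)[0],key=cv2.contourArea)
        w=np.array([ray(C,*p[0],.028)[:2] for p in cn]); (cc,r)=cv2.minEnclosingCircle(w.astype(np.float32))
        A=np.c_[2*w,np.ones(len(w))]; a=np.linalg.lstsq(A,(w**2).sum(1),rcond=None)[0]
        out.append(a[:2]); print((u,v),s[i],'fit',a[:2].round(4),'dia',round(2*np.sqrt(a[2]+a[0]**2+a[1]**2),4),'bbox',((w.min(0)+w.max(0))/2).round(4))
    return np.array(out)
E
python3 - <<'E'
from h import *
S=np.load('pics/w2.npz');im,d=S['im'],S['d'];C=cam('wrist')
pk=pockets(C,im,d,[(318,101),(362,99),(361,132),(282,168),(320,168)])
# rigid fit: unknown centre & yaw, case offsets
L=np.array([[-38,0],[-38,50],[0,50],[38,-50],[38,0]])/1e3
a=L-L.mean(0);b=pk-pk.mean(0);th=np.arctan2((a[:,0]*b[:,1]-a[:,1]*b[:,0]).sum(),(a*b).sum());R=np.array([[np.cos(th),-np.sin(th)],[np.sin(th),np.cos(th)]])
t=pk.mean(0)-R@L.mean(0);print('yaw',th,'mid',t,'res',((L@R.T+t-pk)*1e3).round(1).tolist())
print('all',[(l.tolist(),(R@l+t).round(4).tolist()) for l in np.r_[L,[[38,50],[0,0],[0,-50],[-38,-50]]]])
# held cup: rim in camera
P=cloud(C,d); m=pink(im)>0; m[:215]=0;m[290:]=0;m[:,:290]=0;m[:,350:]=0
q=P[m&(d>0)]; o=ctrl.get_obs(); T=(q-o['tool_pos'])@cv2.Rodrigues(o['tool_rot'])[0]
print('cup in tool',np.percentile(T,[2,50,98],axis=0).round(4).tolist())
for a0,b0 in[(.005,.012),(.012,.02),(.02,.03),(.03,.04),(.04,.06),(-.01,.005)]:
    k=T[(T[:,2]>a0)&(T[:,2]<b0)]; print(a0,len(k), np.percentile(k,[5,95],axis=0).round(4).tolist() if len(k) else '')
E
```

```text
(318, 101) [311  92  16  18 228] fit [0.4012 0.2243] dia 0.018 bbox [0.4009 0.2244]
(362, 99) [354  90  17  18 233] fit [0.3984 0.274 ] dia 0.0181 bbox [0.3981 0.274 ]
(361, 132) [353 124  19  19 278] fit [0.4364 0.276 ] dia 0.0211 bbox [0.4366 0.2762]
(282, 168) [271 158  21  20 330] fit [0.4795 0.1788] dia 0.0244 bbox [0.4794 0.1788]
(320, 168) [311 156  21  21 324] fit [0.4766 0.2285] dia 0.0242 bbox [0.4769 0.2281]
yaw 0.05490569863382684 mid [0.43896526 0.22634111] res [[-0.2, -0.1], [-0.1, 0.2], [-0.2, 0.3], [0.2, -0.3], [0.3, -0.1]]
all [([-0.038, 0.0], [0.401, 0.2243]), ([-0.038, 0.05], [0.3983, 0.2742]), ([0.0, 0.05], [0.4362, 0.2763]), ([0.038, -0.05], [0.4797, 0.1785]), ([0.038, 0.0], [0.4769, 0.2284]), ([38.0, 50.0], [35.6378, 52.2364]), ([0.0, 0.0], [0.439, 0.2263]), ([0.0, -50.0], [3.1829, -49.6983]), ([-38.0, -50.0], [-34.7599, -51.7837])]
cup in tool [[-0.0036, -0.0062, 0.0038], [0.0075, 0.0007, 0.0178], [0.0104, 0.0075, 0.0467]]
0.005 337 [[-0.0035, -0.005, 0.0052], [0.0086, 0.0055, 0.0117]]
0.012 279 [[-0.0033, -0.0048, 0.0124], [0.0087, 0.0057, 0.0196]]
0.02 262 [[0.0055, -0.0057, 0.0207], [0.01, 0.0065, 0.0294]]
0.03 187 [[0.0054, -0.0065, 0.0306], [0.0105, 0.008, 0.0396]]
0.04 131 [[0.0058, -0.0062, 0.0404], [0.0104, 0.008, 0.0486]]
-0.01 99 [[-0.0037, -0.0049, 0.0031], [0.0083, 0.0053, 0.0049]]
```

jog_arm --pt "0 0 -0.043 0 0 0 0" --pt "0 0 0 2.8 1.7 0 0" --pt "0 0 0 2.8 1.7 0 0" --pt "0 0 0 2.9 1.6 0 0" --pt "0 0 0 0 0 4 0" --pt "0 0 0 0 0 4 0" --pt "0 0 0 0 0 4 0" --pt "0 0 0 0 0 3 0" --pt "0 0 0 0 0 0 0" --pt "0 0 0 0 0 0 0" --pt "0 0 0 0 0 0 0"

```text
t: 7.12
tool_pos: [0.4025, 0.2736, 0.1044]
tool_rot: [-0.083, 3.138, 0.002]
contact_force: [-0.1, -0.1, 0.6]
opening: 0.0131
```

```bash
cat >> h.py <<'E'
def look(n):
    C=cam('wrist');im,d=vision.get_image('wrist');o=ctrl.get_obs();save(im,n+'.png');np.savez('pics/'+n+'.npz',im=im,d=d)
    print(o['t'],o['tool_pos'].round(4),'heading',np.round(np.arctan2(*cv2.Rodrigues(o['tool_rot'])[0][1::-1,0]),4),o['opening'].round(4),o['contact_force'].round(1));return C,im,d,o
def held(C,im,d,o,z0,z1):
    P=cloud(C,d);T=(P-o['tool_pos'])@cv2.Rodrigues(o['tool_rot'])[0]
    k=(pink(im)>0)&(d>0)&(np.abs(T[...,0])<.02)&(np.abs(T[...,1])<.02)&(T[...,2]>z0)&(T[...,2]<z1)
    q=T[k]; print('held',z0,len(q),'x',np.percentile(q[:,0],[2,98]).round(4),'y',np.percentile(q[:,1],[2,98]).round(4),'y mid',((np.percentile(q[:,1],2)+np.percentile(q[:,1],98))/2).round(4))
E
python3 - <<'E'
from h import *
C,im,d,o=look('w3')
held(C,im,d,o,.028,.05); held(C,im,d,o,.005,.02)
big=cv2.resize(im[150:350,200:440],None,fx=3,fy=3,interpolation=cv2.INTER_CUBIC); save(big,'w3c.png')
E
```

```text
Traceback (most recent call last):
  File "h.py", line 45, in look
    print(o['t'],o['tool_pos'].round(4),'heading',np.round(np.arctan2(*cv2.Rodrigues(o['tool_rot'])[0][1::-1,0]),4),o['opening'].round(4),o['contact_force'].round(1));return C,im,d,o
                                                                                                                    ^^^^^^^^^^^^^^^^^^
AttributeError: 'float' object has no attribute 'round'
```

```bash
sed -i "s/o\['opening'\].round(4)/round(o['opening'],4)/" h.py
python3 - <<'E'
from h import *
C,im,d,o=look('w3')
held(C,im,d,o,.028,.05); held(C,im,d,o,.005,.02)
# pocket as seen now: other pockets to check registration
P=cloud(C,d); k=((P[...,2]<.0255)&(P[...,2]>0.003)&(d>0)).astype(np.uint8); n,l,s,c=cv2.connectedComponentsWithStats(k)
for i in range(1,n):
    if 200<s[i,4]<6000: print(s[i],c[i].round(),ray(C,*c[i],.028).round(4))
big=cv2.resize(im[150:350,200:440],None,fx=3,fy=3,interpolation=cv2.INTER_CUBIC); save(big,'w3c.png')
E
```

```text
7.2167 [0.4032 0.2743 0.1056] heading -3.0882 0.0131 [-0.3 -0.4 -0.4]
held 0.028 383 x [0.0052 0.0107] y [-0.0071  0.0083] y mid 0.0006
held 0.005 643 x [-0.0042  0.0089] y [-0.006   0.0068] y mid 0.0004
[178  81  31  32 468] [196.  97.] [0.32   0.1884 0.028 ]
[ 413  111  190   45 3681] [512. 133.] [0.332  0.4007 0.028 ]
[614 167  26  37 575] [629. 186.] [0.3647 0.4965 0.028 ]
[ 147  175  215   14 1916] [254. 180.] [0.3745 0.2245 0.028 ]
[244 203  25  23 457] [256. 214.] [0.4003 0.2255 0.028 ]
[310 202  26  22 450] [322. 213.] [0.3971 0.275  0.028 ]
[405 207  32  31 409] [416. 218.] [0.397 0.346 0.028]
[ 452  246  188   81 3208] [543. 277.] [0.4432 0.4572 0.028 ]
[189 286  31  24 509] [203. 296.] [0.477  0.1795 0.028 ]
[ 521  351   78   49 1550] [558. 376.] [0.55   0.5056 0.028 ]
```

View pics/w3c.png

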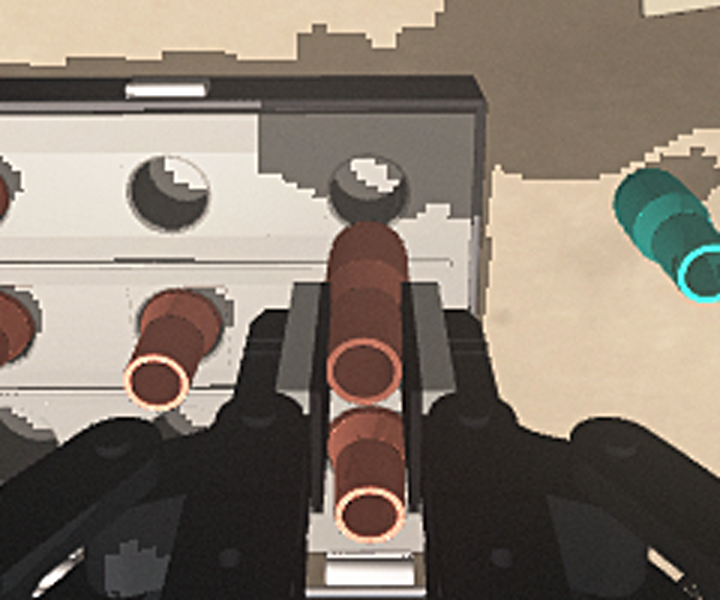

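The crop shows the held cup in line with the empty narrow pocket at (368,190), just short of it in x. A correction of about 3.5 mm toward the robot is needed.

jog_arm --pt "0 0 0 0.35 0.04 0 0" --pt "0 0 0 0 0 1.8 0" --pt "0 0 0 0 0 0 0" --pt "0 0 0 0 0 0 0" --pt "0 0 0 0 0 0 0"

```text
t: 7.63
tool_pos: [0.3978, 0.2742, 0.0853]
tool_rot: [-0.085, 3.139, 0.001]
contact_force: [-0.2, -0.6, 0.8]
opening: 0.0128
```

```bash
python3 - <<'E'
from h import *
C,im,d,o=look('w4')
held(C,im,d,o,.028,.05)
P=cloud(C,d); k=((P[...,2]<.0255)&(P[...,2]>0.003)&(d>0)).astype(np.uint8); n,l,s,c=cv2.connectedComponentsWithStats(k)
for i in range(1,n):
    if 200<s[i,4]<900: print(s[i],c[i].round(),ray(C,*c[i],.028).round(4))
E
```

```text
7.6833 [0.398  0.2743 0.0854] heading -3.0873 0.013 [-0.  -0.8 -0.1]
held 0.028 379 x [0.0049 0.0108] y [-0.007   0.0085] y mid 0.0008
[162  88  37  35 604] [184. 105.] [0.3193 0.1889 0.028 ]
[257  94  29  34 238] [277. 108.] [0.3184 0.2439 0.028 ]
[237 220  27  24 528] [250. 232.] [0.4    0.2256 0.028 ]
[411 222  35  34 517] [424. 235.] [0.396  0.3457 0.028 ]
[178 308  24  17 210] [188. 314.] [0.4725 0.1758 0.028 ]
[545 374  46  26 554] [567. 387.] [0.5323 0.4926 0.028 ]
```

jog_arm --pt "0 0 0 -0.13 0.04 0 0" --pt "0 0 0 0 0 0 0" --pt "0 0 0 0 0 0.6 0" --pt "0 0 0 0 0 0.5 0" --pt "0 0 0 0 0 0.4 0" --pt "0 0 0 0 0 0 0" --pt "0 0 0 0 0 0 0"

```text
t: 8.27
tool_pos: [0.3985, 0.2742, 0.0687]
tool_rot: [0.085, -3.14, 0.001]
contact_force: [-0.1, 0.6, -0.6]
opening: 0.0132
```

jog_arm --pt "0 0 0 0 0 0.5 0" --pt "0 0 0 0 0 0.5 0" --pt "0 0 0 0 0 0.2 0" --pt "0 0 0 0 0 0 0" --pt "0 0 0 0 0 0 0"

```text
t: 8.68
tool_pos: [0.399, 0.2745, 0.0576]
tool_rot: [-0.085, 3.14, -0.0]
contact_force: [-1.0, -0.8, 2.7]
opening: 0.0134
```

jog_arm --pt "0 0 0 0 0 0.2 0" --pt "0 0 0 0 0 0 0" --pt "0 0 0 0 0 0 0"

```text
t: 8.93
tool_pos: [0.3999, 0.2749, 0.0574]
tool_rot: [-0.085, 3.139, 0.001]
contact_force: [-2.8, -2.3, 12.3]
opening: 0.0131
```

jog_arm --pt "0 0 0 0 0 -0.2 0.35" --pt "0 0 0 0 0 0 0.35" --pt "0 0 0 0 0 0 0.35" --pt "0 0 0 0 0 -2 0.35" --pt "0 0 0 0 0 -4 0.35" --pt "0 0 0 0 0 -4 0.35" --pt "0 0 0 0 0 -4 0.35" --pt "0 0 0 0 0 -4 0.35" --pt "0 0 0 0 0 -1.3 0.35" --pt "0 0 0 0 0 0 0.35"

```text
t: 9.77
tool_pos: [0.4007, 0.2754, 0.2554]
tool_rot: [-0.085, 3.132, 0.006]
contact_force: [0.7, -0.5, 0.6]
opening: 0.0298
```

jog_arm --pt "0 0 0 -3.1 -2.37 0 0.6" --pt "0 0 0 -3.1 -2.37 0 0.6" --pt "0 0 0 -3.1 -2.37 0 0.6" --pt "0 0 0 -3.1 -2.37 0 0.6" --pt "0 0 0 -3.1 -2.37 0 0.6" --pt "0 0 0 -3.1 -2.37 0 0.6" --pt "0 0 0 -3.1 -2.37 0 0.6" --pt "0 0 0 -3.1 -2.37 0 0.6" --pt "0 0 0 -3.1 -2.37 0 0.6" --pt "0 0 0 0 0 0 0.6" --pt "0 0 0 0 0 0 0.6"

```text
t: 10.68
tool_pos: [0.6889, 0.075, 0.2459]
tool_rot: [0.081, -3.134, -0.001]
contact_force: [0.1, 0.4, 0.8]
opening: 0.0518
```

```bash
python3 - <<'E'
from h import *
C,im,d,o=look('w5')
cups(im,d,C)
E
```

```text
10.7333 [0.6882 0.0761 0.2469] heading -3.0884 0.0511 [-1.2  1.  -0.8]
[158 117  35  22 575] [175.5 127.8] z95 0.045 xy range [[0.6296, -0.1077], [0.6489, -0.0889]]
[316 164  16  21 250] [323.6 173.9] z95 0.045 xy range [[0.6783, 0.0697], [0.6953, 0.0868]]
[ 46 205  78  29 628] [ 88.7 215.5] z95 0.021 xy range [[0.7477, -0.2813], [0.7847, -0.1919]]
```

```bash
python3 - <<'E'
from h import *
C=cam('wrist');S=np.load('pics/w5.npz')
for z in[(.041,.06),(.004,.022)]:
  rim(C,S['im'],S['d'],(.687,.078),*z); rim(C,S['im'],S['d'],(.640,-.0985),*z)
E
```

```text
(0.687, 0.078) 0.041 85 mid [0.6875 0.079 ] ext [0.0153 0.0154] circ [0.6873 0.0788] 0.0161 zmax 0.0479
(0.64, -0.0985) 0.041 159 mid [ 0.6403 -0.0994] ext [0.0175 0.0184] circ [ 0.6401 -0.0994] 0.0187 zmax 0.0487
(0.687, 0.078) 0.004 64 mid [0.6864 0.0792] ext [0.0177 0.0192] circ [0.687  0.0792] 0.02 zmax 0.0217
(0.64, -0.0985) 0.004 148 mid [ 0.6401 -0.0966] ext [0.0232 0.0189] circ [ 0.6401 -0.0981] 0.0234 zmax 0.022
```

jog_arm --pt "0 0 0 0.05 0.3 2.0 0.6" --pt "0 0 0 0 0 3.5 0.6" --pt "0 0 0 0 0 3.5 0.6" --pt "0 0 0 0 0 3.5 0.6" --pt "0 0 0 0 0 3.2 0.6" --pt "0 0 0 0 0 2.5 0.6" --pt "0 0 0 0 0 1.6 0.6" --pt "0 0 0 0 0 0 0.6" --pt "0 0 0 0 0 0 0.6"

```text
t: 11.48
tool_pos: [0.6872, 0.0802, 0.0518]
tool_rot: [0.087, -3.139, -0.0]
contact_force: [0.8, -0.6, 0.5]
opening: 0.0513
```

jog_arm --pt "0 0 0 0 0 0 0" --pt "0 0 0 0 0 0 0" --pt "0 0 0 0 0 0 0" --pt "0 0 0 0 0 0 0" --pt "0 0 0 0 0 0 0"

```text
t: 11.9
tool_pos: [0.69, 0.0795, 0.0551]
tool_rot: [-0.085, 3.136, -0.0]
contact_force: [-0.1, 0.7, 6.0]
opening: 0.015
```

jog_arm --pt "0 0 0 0 0 -2 0" --pt "0 0 0 0 0 -4 0" --pt "0 0 0 0 0 -4 0" --pt "0 0 0 0 0 -4 0" --pt "0 0 0 0 0 -4 0" --pt "0 0 0 0 0 -2.5 0" --pt "0 0 0 0 0 0 0"

```text
t: 12.48
tool_pos: [0.6914, 0.0795, 0.2673]
tool_rot: [-0.085, 3.126, -0.0]
contact_force: [-0.1, 0.3, 0.2]
opening: 0.0146
```

jog_arm --pt "0 0 0 2.69 2.35 0 0" --pt "0 0 0 2.69 2.35 0 0" --pt "0 0 0 2.69 2.35 0 0" --pt "0 0 0 2.69 2.35 0 0" --pt "0 0 0 2.69 2.35 0 0" --pt "0 0 0 2.69 2.35 0 0" --pt "0 0 0 2.69 2.35 0 0" --pt "0 0 0 2.69 2.35 0 0" --pt "0 0 0 2.69 2.35 0 0" --pt "0 0 0 0 0 0 0" --pt "0 0 0 0 0 0 0"

```text
t: 13.4
tool_pos: [0.4338, 0.2783, 0.257]
tool_rot: [-0.09, 3.14, -0.0]
contact_force: [-0.4, -0.7, -0.8]
opening: 0.0154
```

jog_arm --pt "0 0 0 0 0 4 0" --pt "0 0 0 0 0 4 0" --pt "0 0 0 0 0 4 0" --pt "0 0 0 0 0 2.5 0" --pt "0 0 0 0 0 0 0" --pt "0 0 0 0 0 0 0" --pt "0 0 0 0 0 0 0"

```text
t: 13.98
tool_pos: [0.4368, 0.2776, 0.1143]
tool_rot: [-0.083, 3.138, 0.002]
contact_force: [0.6, -0.0, 0.4]
opening: 0.0154
```

```bash
cat >> h.py <<'E'
def holes(C,d,lo=150,hi=1200):
    P=cloud(C,d); k=((P[...,2]<.0255)&(P[...,2]>0.003)&(d>0)).astype(np.uint8); n,l,s,c=cv2.connectedComponentsWithStats(k)
    for i in range(1,n):
        w=ray(C,*c[i],.028)
        if lo<s[i,4]<hi and .37<w[0]<.52 and .14<w[1]<.32: print('hole',s[i],w.round(4)[:2])
E
python3 - <<'E'
from h import *
C,im,d,o=look('w6')
held(C,im,d,o,.034,.056); held(C,im,d,o,.01,.024); holes(C,d)
big=cv2.resize(im[150:350,200:440],None,fx=3,fy=3,interpolation=cv2.INTER_CUBIC); save(big,'w6c.png')
E
```

```text
14.0333 [0.4372 0.278  0.1151] heading -3.0882 0.0152 [ 0.  -0.1  1.2]
held 0.034 414 x [0.0046 0.0125] y [-0.0106  0.0082] y mid -0.0012
held 0.01 768 x [-0.0047  0.0101] y [-0.0071  0.0073] y mid 0.0001
hole [ 148  129  212   16 1068] [0.3764 0.2279]
hole [241 155  26  25 506] [0.4005 0.2255]
hole [307 202  28  21 436] [0.4331 0.2773]
hole [186 244  31  27 631] [0.4783 0.1804]
hole [246 244  31  27 627] [0.4755 0.2299]
```

View pics/w6c.png

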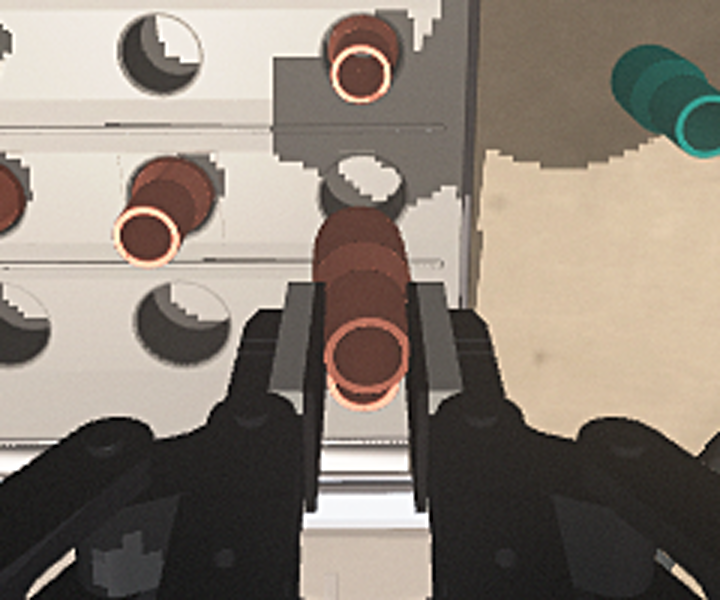

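The narrow cup sits home at (362,60). The middle cup is held just short of its pocket at (362,190), and it looks slightly tilted in the jaws.

```bash
python3 - <<'E'
from h import *
for n in('w3','w6'):
    S=np.load(f'pics/{n}.npz');im,d=S['im'],S['d'];C=cam('wrist')
    K,R,t=C;H=np.array(vision.calibration('wrist')['hand_eye'])
    v,u=np.indices(d.shape);P=np.stack([(u-K[0,2])/K[0,0]*d,(v-K[1,2])/K[1,1]*d,d],-1)@H[:3,:3].T+H[:3,3]
    k=(pink(im)>0)&(d>0)&(np.abs(P[...,0])<.02)&(np.abs(P[...,1])<.02)&(P[...,2]>0)&(P[...,2]<.056);q=P[k]
    for a in np.arange(.004,.056,.006):
        w=q[(q[:,2]>a)&(q[:,2]<a+.006)]
        if len(w)>10: print(n,a.round(3),len(w),'y',np.percentile(w[:,1],[2,98]).round(4),np.percentile(w[:,1],[2,98]).mean().round(4),'xmax',np.percentile(w[:,0],98).round(4))
E
```

```text
w3 0.004 351 y [-0.006  0.007] 0.0005 xmax 0.0086
w3 0.01 236 y [-0.0056  0.0066] 0.0005 xmax 0.0087
w3 0.016 177 y [-0.0059  0.0068] 0.0005 xmax 0.0091
w3 0.022 171 y [-0.0062  0.007 ] 0.0004 xmax 0.0101
w3 0.028 138 y [-0.0066  0.0079] 0.0007 xmax 0.0106
w3 0.034 105 y [-0.0071  0.0087] 0.0008 xmax 0.0106
w3 0.04 97 y [-0.0069  0.0089] 0.001 xmax 0.0104
w3 0.046 33 y [-0.006   0.0075] 0.0007 xmax 0.0103
w6 0.004 211 y [-0.0066  0.008 ] 0.0007 xmax 0.0091
w6 0.01 326 y [-0.0062  0.0076] 0.0007 xmax 0.0097
w6 0.016 283 y [-0.0071  0.008 ] 0.0004 xmax 0.0098
w6 0.022 205 y [-0.0068  0.0071] 0.0002 xmax 0.0101
w6 0.028 229 y [-0.0089  0.0085] -0.0002 xmax 0.0114
w6 0.034 144 y [-0.0102  0.0086] -0.0008 xmax 0.0119
w6 0.04 109 y [-0.0107  0.0084] -0.0012 xmax 0.012
w6 0.046 103 y [-0.0103  0.0078] -0.0012 xmax 0.012
w6 0.052 26 y [-0.0085  0.0068] -0.0009 xmax 0.0119
```

jog_arm --pt "-0.055 0 0 0 -0.11 0 0" --pt "0 0 0 0 -0.11 2.0 0" --pt "0 0 0 0 0 0 0" --pt "0 0 0 0 0 0 0" --pt "0 0 0 0 0 0 0"

```text
t: 14.45
tool_pos: [0.4362, 0.2769, 0.0942]
tool_rot: [-0.085, 3.138, 0.088]
contact_force: [-0.7, -0.1, 0.3]
opening: 0.0151
```

```bash
python3 - <<'E'
from h import *
C,im,d,o=look('w7'); holes(C,d)
P=cloud(C,d)-o['tool_pos']; R=cv2.Rodrigues(o['tool_rot'])[0]; print(R.round(3).tolist())
k=(pink(im)>0)&(d>0)&(np.hypot(P[...,0],P[...,1])<.025)&(P[...,2]<0)&(P[...,2]>-.058);q=P[k]
for a in np.arange(-.058,0,.008):
    w=q[(q[:,2]>a)&(q[:,2]<a+.008)]
    if len(w)>10: print(a.round(3),len(w),'y',np.percentile(w[:,1],[2,98]).mean().round(4),np.percentile(w[:,1],[2,98]).round(4),'xmin',np.percentile(w[:,0],2).round(4))
E
```

```text
14.5 [0.4361 0.2771 0.0942] heading -3.0871 0.0148 [ 0.2 -0.  -0.1]
hole [227 162  29  28 620] [0.4004 0.2255]
hole [301 212  31  21 229] [0.4301 0.2746]
hole [234 259  34  29 756] [0.4754 0.2298]
hole [166 261  35  29 771] [0.4783 0.1803]
[[-0.999, -0.054, -0.0], [-0.054, 0.997, 0.056], [-0.003, 0.056, -0.998]]
-0.058 58 y 0.0008 [-0.0079  0.0096] xmin -0.0118
-0.05 143 y 0.0008 [-0.0081  0.0098] xmin -0.0119
-0.042 192 y 0.0008 [-0.0086  0.0103] xmin -0.012
-0.034 285 y 0.0014 [-0.0071  0.0098] xmin -0.0112
-0.026 324 y 0.0011 [-0.0064  0.0087] xmin -0.0099
-0.018 419 y 0.0007 [-0.0062  0.0077] xmin -0.0097
-0.01 225 y 0.001 [-0.0065  0.0085] xmin -0.0091
```

jog_arm --pt "0 0 0 -0.09 -0.05 0 0" --pt "0 0 0 0 -0.04 0.7 0" --pt "0 0 0 0 -0.03 0.5 0" --pt "0 0 0 0 -0.02 0.4 0" --pt "0 0 0 0 -0.02 0.4 0" --pt "0 0 0 0 0 0 0" --pt "0 0 0 0 0 0 0"

```text
t: 15.08
tool_pos: [0.4358, 0.2759, 0.0717]
tool_rot: [0.085, -3.137, -0.086]
contact_force: [0.9, 0.8, -0.3]
opening: 0.0151
```

jog_arm --pt "0 0 0 0 -0.03 0.5 0" --pt "0 0 0 0 -0.02 0.3 0" --pt "0 0 0 0 0 0.1 0" --pt "0 0 0 0 0 0 0" --pt "0 0 0 0 0 0 0"

```text
t: 15.5
tool_pos: [0.436, 0.2759, 0.063]
tool_rot: [0.085, -3.138, -0.086]
contact_force: [1.5, -1.0, -1.7]
opening: 0.0155
```

jog_arm --pt "0 0 0 0 -0.01 0.2 0" --pt "0 0 0 0 -0.01 0.2 0" --pt "0 0 0 0 0 0 0" --pt "0 0 0 0 0 0 0"

```text
t: 15.83
tool_pos: [0.4379, 0.2766, 0.0627]
tool_rot: [-0.086, 3.138, 0.087]
contact_force: [-3.1, -3.1, 16.0]
opening: 0.0151
```

jog_arm --pt "0 0 0 0 0 -0.4 0.4" --pt "0 0 0 0 0 0 0.4" --pt "0.055 0 0 0 0 0 0.4" --pt "0 0 0 0 0 -2 0.4" --pt "0 0 0 0 0 -4 0.4" --pt "0 0 0 0 0 -4 0.4" --pt "0 0 0 0 0 -4 0.4" --pt "0 0 0 0 0 -4 0.4" --pt "0 0 0 0 0 -0.6 0.4" --pt "0 0 0 0 0 0 0.4"

```text
t: 16.67
tool_pos: [0.4375, 0.2768, 0.2533]
tool_rot: [-0.085, 3.134, 0.005]
contact_force: [0.8, -0.0, -0.4]
opening: 0.0342
```

jog_arm --pt "0 0 0 -1.65 -3.5 0 0.6" --pt "0 0 0 -1.65 -3.5 0 0.6" --pt "0 0 0 -1.65 -3.5 0 0.6" --pt "0 0 0 -1.65 -3.5 0 0.6" --pt "0 0 0 -1.65 -3.5 0 0.6" --pt "0 0 0 -1.65 -3.5 0 0.6" --pt "0 0 0 -1.65 -3.5 0 0.6" --pt "0 0 0 -1.65 -3.5 0 0.6" --pt "0 0 0 -1.65 -3.5 0 0.6" --pt "0 0 0 -1.65 -3.5 0 0.6" --pt "0 0 0 -1.65 -3.5 0 0.6" --pt "0 0 0 0 0 0 0.6"

```text
t: 17.67
tool_pos: [0.6386, -0.1041, 0.2449]
tool_rot: [0.076, -3.136, 0.001]
contact_force: [-0.3, 0.6, -0.2]
opening: 0.0513
```

```bash
python3 - <<'E'
from h import *
C,im,d,o=look('w8')
for z in[(.041,.06),(.004,.022)]: rim(C,im,d,(.640,-.0985),*z)
R=cv2.Rodrigues(o['tool_rot'])[0]; print(R.round(3).tolist(),(R.T@(np.array([.6402,-.0992,.049])-o['tool_pos'])*100).round(2))
E
```

```text
17.7167 [ 0.6376 -0.1014  0.245 ] heading -3.0915 0.0511 [-0.9  0.6 -1.5]
(0.64, -0.0985) 0.041 102 mid [ 0.6402 -0.1008] ext [0.0175 0.0166] circ [ 0.6404 -0.1011] 0.0181 zmax 0.0473
(0.64, -0.0985) 0.004 93 mid [ 0.6385 -0.1005] ext [0.0202 0.0228] circ [ 0.64   -0.1006] 0.0235 zmax 0.0219
[[-0.999, -0.05, -0.006], [-0.05, 0.999, 0.002], [0.006, 0.002, -1.0]] [-0.38  0.17 19.6 ]
```

jog_arm --pt "0 0 0 -0.2 0 2.4 0.6" --pt "0 0 0 0 0 3.5 0.6" --pt "0 0 0 0 0 3.5 0.6" --pt "0 0 0 0 0 3.5 0.6" --pt "0 0 0 0 0 3.2 0.6" --pt "0 0 0 0 0 2.5 0.6" --pt "0 0 0 0 0 1.4 0.6" --pt "0 0 0 0 0 0 0.6" --pt "0 0 0 0 0 0 0.6" --pt "0 0 0 0 0 0 0.6"

```text
t: 18.55
tool_pos: [0.6412, -0.0986, 0.051]
tool_rot: [-0.086, 3.138, -0.001]
contact_force: [0.7, 0.4, 0.9]
opening: 0.0516
```

jog_arm --pt "0 0 0 0 -0.15 0.3 0.6" --pt "0 0 0 0 0 0 0.6" --pt "0 0 0 0 0 0 0" --pt "0 0 0 0 0 0 0" --pt "0 0 0 0 0 0 0" --pt "0 0 0 0 0 0 0" --pt "0 0 0 0 0 0 0"

```text
t: 19.13
tool_pos: [0.6407, -0.1003, 0.047]
tool_rot: [-0.085, 3.139, -0.0]
contact_force: [-0.7, -0.1, 4.1]
opening: 0.0189
```

jog_arm --pt "0 0 0 0 0 -2 0" --pt "0 0 0 0 0 -4 0" --pt "0 0 0 0 0 -4 0" --pt "0 0 0 0 0 -4 0" --pt "0 0 0 0 0 -4 0" --pt "0 0 0 0 0 -2.5 0" --pt "0 0 0 0 0 0 0"

```text
t: 19.72
tool_pos: [0.6433, -0.101, 0.2601]
tool_rot: [-0.085, 3.127, -0.006]
contact_force: [0.3, -1.3, 0.7]
opening: 0.0188
```

jog_arm --pt "0 0 0 1.61 3.21 0 0" --pt "0 0 0 1.61 3.21 0 0" --pt "0 0 0 1.61 3.21 0 0" --pt "0 0 0 1.61 3.21 0 0" --pt "0 0 0 1.61 3.21 0 0" --pt "0 0 0 1.61 3.21 0 0" --pt "0 0 0 1.61 3.21 0 0" --pt "0 0 0 1.61 3.21 0 0" --pt "0 0 0 1.61 3.21 0 0" --pt "0 0 0 0 0 0 0" --pt "0 0 0 0 0 0 0"

```text
t: 20.63
tool_pos: [0.4787, 0.1816, 0.2501]
tool_rot: [0.09, -3.139, 0.001]
contact_force: [0.6, -0.4, -0.6]
opening: 0.0189
```

jog_arm --pt "0 0 0 0 0 4 0" --pt "0 0 0 0 0 4 0" --pt "0 0 0 0 0 4 0" --pt "0 0 0 0 0 2.5 0" --pt "0 0 0 0 0 0 0" --pt "0 0 0 0 0 0 0" --pt "0 0 0 0 0 0 0"

```text
t: 21.22
tool_pos: [0.4815, 0.18, 0.108]
tool_rot: [-0.083, 3.138, 0.001]
contact_force: [0.3, -0.4, 0.3]
opening: 0.0189
```

```bash
cat >> h.py <<'E'
def bins(C,im,d,o):
    P=cloud(C,d)-o['tool_pos']
    k=(pink(im)>0)&(d>0)&(np.hypot(P[...,0],P[...,1])<.025)&(P[...,2]<0)&(P[...,2]>-.058);q=P[k]
    for a in np.arange(-.058,0,.008):
        w=q[(q[:,2]>a)&(q[:,2]<a+.008)]
        if len(w)>10: print(a.round(3),len(w),'y',np.percentile(w[:,1],[2,98]).mean().round(4),np.percentile(w[:,1],[2,98]).round(4),'xmin',np.percentile(w[:,0],2).round(4))
E
python3 - <<'E'
from h import *
C,im,d,o=look('w9'); holes(C,d); bins(C,im,d,o)
E
```

```text
21.2667 [0.482  0.1803 0.1089] heading -3.0882 0.0189 [-0.2 -0.8 -0.5]
hole [376  70  34   9 192] [0.3769 0.2215]
hole [380  98  28  30 640] [0.4009 0.2247]
hole [314 106  14  15 170] [0.404  0.1757]
hole [304 201  34  26 663] [0.477  0.1794]
hole [369 201  34  30 786] [0.476  0.2289]
-0.05 97 y -0.0013 [-0.0108  0.0083] xmin -0.0124
-0.042 187 y -0.0007 [-0.0113  0.0099] xmin -0.0125
-0.034 243 y -0.0004 [-0.0101  0.0094] xmin -0.0125
-0.026 412 y -0.0 [-0.0093  0.0092] xmin -0.0115
-0.018 458 y -0.0001 [-0.0085  0.0083] xmin -0.0101
-0.01 550 y 0.0001 [-0.0081  0.0084] xmin -0.0099
-0.002 16 y 0.0017 [-0.0066  0.01  ] xmin -0.0088
```

jog_arm --pt "0 0 0 0.15 0 1.0 0" --pt "0 0 0 0 0 1.2 0" --pt "0 0 0 0 0 0 0" --pt "0 0 0 0 0 0 0" --pt "0 0 0 0 0 0 0"

```text
t: 21.68
tool_pos: [0.4782, 0.1804, 0.0841]
tool_rot: [0.085, -3.14, 0.0]
contact_force: [0.6, -0.4, -0.0]
opening: 0.0188
```

```bash
python3 - <<'E'
from h import *
C,im,d,o=look('w10'); holes(C,d); bins(C,im,d,o)
E
```

```text
21.7333 [0.4785 0.1805 0.0844] heading -3.0872 0.0186 [-0.3 -0.3  0.1]
hole [381  72  41  11 262] [0.377  0.2212]
hole [385 103  33  33 800] [0.4009 0.2246]
hole [312 113  16  16 208] [0.4042 0.1757]
hole [301 217  38  22 231] [0.4717 0.1778]
hole [374 217  37  34 951] [0.4759 0.2289]
-0.05 85 y -0.0005 [-0.0104  0.0094] xmin -0.0121
-0.042 182 y -0.0005 [-0.0111  0.0102] xmin -0.0123
-0.034 234 y -0.0002 [-0.01    0.0097] xmin -0.0124
-0.026 419 y 0.0002 [-0.0091  0.0095] xmin -0.0116
-0.018 438 y 0.0002 [-0.0083  0.0087] xmin -0.01
-0.01 549 y 0.0003 [-0.0078  0.0084] xmin -0.0097
-0.002 54 y 0.0007 [-0.0075  0.0089] xmin -0.0097
```

jog_arm --pt "0 0 0 -0.06 -0.07 0 0" --pt "0 0 0 0 0 0.7 0" --pt "0 0 0 0 0 0.6 0" --pt "0 0 0 0 0 0.5 0" --pt "0 0 0 0 0 0 0" --pt "0 0 0 0 0 0 0"

```text
t: 22.23
tool_pos: [0.4786, 0.1796, 0.0655]
tool_rot: [0.085, -3.139, 0.0]
contact_force: [0.6, -0.2, -0.8]
opening: 0.0186
```

Inserted below the mouth with no side force. I'll seat it now.

jog_arm --pt "0 0 0 0 0 0.5 0" --pt "0 0 0 0 0 0.4 0" --pt "0 0 0 0 0 0.2 0" --pt "0 0 0 0 0 0.1 0" --pt "0 0 0 0 0 0 0" --pt "0 0 0 0 0 0 0"

```text
t: 22.73
tool_pos: [0.4793, 0.1797, 0.055]
tool_rot: [0.085, -3.14, 0.0]
contact_force: [-2.3, -1.7, 5.3]
opening: 0.0188
```

jog_arm --pt "0 0 0 0 0 0.1 0" --pt "0 0 0 0 0 -0.1 0.4" --pt "0 0 0 0 0 0 0.4" --pt "0 0 0 0 0 0 0.4" --pt "0 0 0 0 0 -2 0.4" --pt "0 0 0 0 0 -4 0.4" --pt "0 0 0 0 0 -4 0.4" --pt "0 0 0 0 0 -4 0.4" --pt "0 0 0 0 0 -4 0.4" --pt "0 0 0 -1 2.5 -1.5 0" --pt "0 0 0 -1 2.5 0 0" --pt "0 0 0 0 0 0 0"

```text
t: 23.73
tool_pos: [0.4977, 0.2337, 0.2514]
tool_rot: [-0.088, 3.136, 0.004]
contact_force: [-0.3, 0.1, -0.1]
opening: 0.0003
```

jog_arm --pt "0 0 0 0 0 0 0" --pt "0 0 0 0 0 0 0"

```text
t: 23.9
tool_pos: [0.4956, 0.2304, 0.248]
tool_rot: [0.085, -3.138, 0.001]
contact_force: [-0.4, -0.1, -0.4]
opening: -0.0002
```

```bash
python3 - <<'E'
from h import *
C,im,d,o=look('w11')
th=.055;R=np.array([[np.cos(th),-np.sin(th)],[np.sin(th),np.cos(th)]])
for l in [(-.038,-.05),(-.038,.05),(0,-.05),(0,0),(0,.05),(.038,-.05),(.038,.05)]:
    rim(C,im,d,tuple((R@l+[.4387,.2268]).round(4)),.04,.07)
si,sd=vision.get_image('scene');save(si,'s2.png')
P=cloud(C,d); q=P[(P[...,2]>.06)&(P[...,2]<.2)&(P[...,1]>.14)&(P[...,1]<.33)&(P[...,0]>.5)&(P[...,0]<.75)]
T=cam('top');ti,td=vision.get_image('top');P=cloud(T,td)
q=P[(P[...,2]>.03)&(P[...,2]<.2)&(P[...,1]>.17)&(P[...,1]<.3)&(P[...,0]>.5)&(P[...,0]<.72)]
for z in np.arange(.03,.19,.02):
    w=q[(q[:,2]>z)&(q[:,2]<z+.02)]
    if len(w)>3: print('lid z',z.round(2),len(w),np.percentile(w[:,0],[2,50,98]).round(3))
big=np.vstack([cv2.resize(im[60:330,220:420],None,fx=2,fy=2),]);s=cv2.resize(si[150:330,180:400],(660,540));save(np.hstack([big[:540,:],s])[:, :],'c11.png')
E
```

```text
23.95 [0.4956 0.2302 0.2479] heading -3.0876 -0.0002 [ 0.1  0.4 -0.5]
(np.float64(0.4035), np.float64(0.1748)) 0.04 102 mid [0.4041 0.1764] ext [0.013  0.0131] circ [0.4042 0.1763] 0.0135 zmax 0.055
(np.float64(0.398), np.float64(0.2746)) 0.04 104 mid [0.3971 0.2747] ext [0.0129 0.0129] circ [0.3974 0.2747] 0.0131 zmax 0.0558
(np.float64(0.4414), np.float64(0.1769)) 0.04 129 mid [0.4411 0.1774] ext [0.0154 0.0155] circ [0.4421 0.1775] 0.0159 zmax 0.0553
(np.float64(0.4387), np.float64(0.2268)) 0.04 98 mid [0.4384 0.227 ] ext [0.0155 0.0152] circ [0.4384 0.227 ] 0.0161 zmax 0.0552
(np.float64(0.436), np.float64(0.2767)) 0.04 124 mid [0.4357 0.2771] ext [0.0154 0.0152] circ [0.436  0.2773] 0.0159 zmax 0.0559
(np.float64(0.4794), np.float64(0.179)) 0.04 170 mid [0.4786 0.1794] ext [0.0184 0.0177] circ [0.4786 0.1792] 0.0186 zmax 0.0556
(np.float64(0.4739), np.float64(0.2788)) 0.04 170 mid [0.4744 0.2792] ext [0.0185 0.0178] circ [0.4747 0.2793] 0.0185 zmax 0.0552
lid z 0.03 253 [0.503 0.531 0.564]
lid z 0.05 53 [0.564 0.569 0.574]
lid z 0.07 84 [0.571 0.576 0.581]
lid z 0.09 86 [0.578 0.583 0.587]
lid z 0.11 26 [0.582 0.587 0.589]
lid z 0.15 195 [0.575 0.59  0.605]
```

```bash
python3 -c "
import cv2;a=cv2.imread('pics/c11.png');print(a.shape);cv2.imwrite('pics/c11s.png',cv2.resize(a,(800,int(800*a.shape[0]/a.shape[1]))))"
```

```text
(540, 1060, 3)
```

View pics/c11s.png

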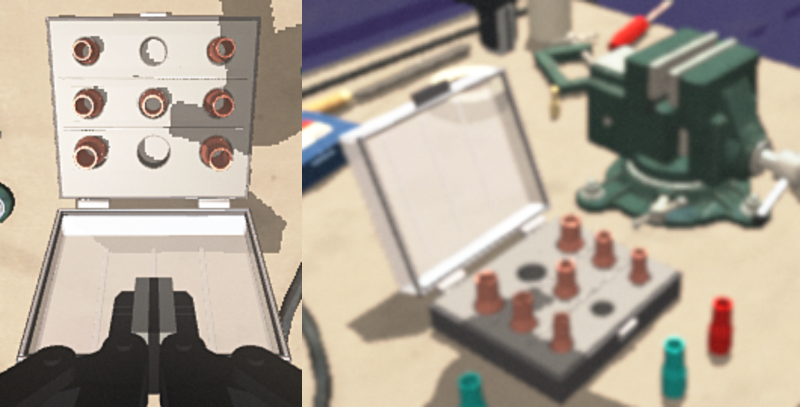

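All seven cups are in their pockets with tops at about z = 0.055, which is fully home. The lid leans back with its free edge near x = 0.60, z = 0.155. Next I'll go behind it with the fingers closed.

jog_arm --pt "0 0 0 -4 0 0 0" --pt "0 0 0 -4 0 0 0" --pt "0 0 0 -4 0 0 0" --pt "0 0 0 -4 0 0 0" --pt "0 0 0 0 0 3 0" --pt "0 0 0 0 0 3 0" --pt "0 0 0 0 0 3 0" --pt "0 0 0 0 0 0 0" --pt "0 0 0 0 0 0 0" --pt "0 0 0 0 0 0 0"

```text
t: 24.88
tool_pos: [0.6566, 0.2392, 0.161]
tool_rot: [-0.084, 3.139, 0.001]
contact_force: [0.7, 0.8, 1.0]
opening: 0.0
```

jog_arm --pt "0 0 0 1.5 0 0 0" --pt "0 0 0 1.5 0 0 0" --pt "0 0 0 1.5 0 -0.1 0" --pt "0 0 0 1.2 0 -0.4 0" --pt "0 0 0 1.2 0 -0.4 0" --pt "0 0 0 0 0 0 0"

```text
t: 25.38
tool_pos: [0.5882, 0.2363, 0.1738]
tool_rot: [-0.086, 3.132, 0.003]
contact_force: [0.3, 1.1, -0.1]
opening: -0.0001
```

jog_arm --pt "0 0 0 -3 0 0 0" --pt "0 0 0 -3 0 0 0" --pt "0 0 0 0 0 2.4 0" --pt "0 0 0 0 0 0 0" --pt "0 0 0 1.5 0 0 0" --pt "0 0 0 1.5 0 0 0" --pt "0 0 0 1.5 0 0 0" --pt "0 0 0 1.2 0 0 0" --pt "0 0 0 1.0 0 0 0" --pt "0 0 0 0 0 0 0"

```text
t: 26.22
tool_pos: [0.5805, 0.2359, 0.148]
tool_rot: [-0.086, 3.135, 0.002]
contact_force: [0.7, 0.8, 4.7]
opening: 0.0001
```

```bash
python3 - <<'E'
from h import *
o=ctrl.get_obs();print(o['tool_pos'],o['contact_force'])
si,_=vision.get_image('scene');save(cv2.resize(si[140:330,180:400],(660,570)),'s3.png')
E
```

```text
[0.58050504 0.23587584 0.14797922] [0.68617246 0.75013695 4.66798056]
```

View pics/s3.png

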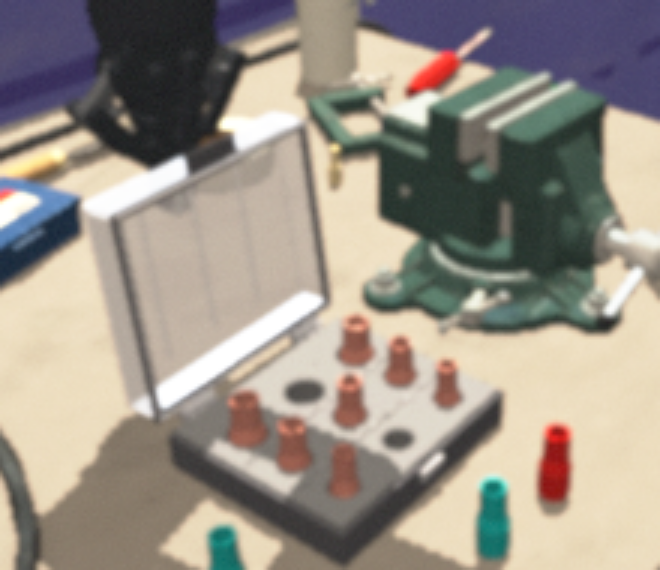

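The lid is now near upright, with the closed fingers behind its top edge at (160,130). The cups are untouched. I'll keep following the lid's arc.

jog_arm --pt "0 0 0 1.4 0 -0.4 0" --pt "0 0 0 1.4 0 -0.4 0" --pt "0 0 0 1.3 0 0 0" --pt "0 0 0 1.3 0 0 0" --pt "0 0 0 1.3 0 0 0" --pt "0 0 0 1.2 0 0.4 0" --pt "0 0 0 1.2 0 0.5 0" --pt "0 0 0 1.2 0 0.6 0" --pt "0 0 0 0 0 0 0"

```text
t: 27.02
tool_pos: [0.4751, 0.2295, 0.1364]
tool_rot: [0.086, -3.138, 0.001]
contact_force: [-0.6, -0.7, -1.1]
opening: 0.0
```

```bash
python3 - <<'E'
from h import *
o=ctrl.get_obs();print(o['tool_pos'],o['contact_force'])
si,_=vision.get_image('scene');save(cv2.resize(si[120:330,180:400],(580,550)),'s4.png')
E
```

```text
[0.47511016 0.22954684 0.13638473] [-0.59800141 -0.71915346 -1.09449916]
```

View pics/s4.png

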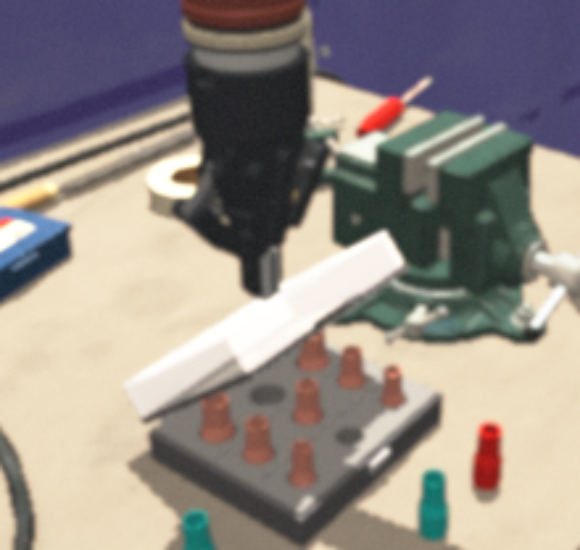

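The lid is past vertical, at about 40° open, with the fingertip on its panel at (262,290). I'll press it down in small steps.

jog_arm --pt "0 0 0 1.2 0 0.9 0" --pt "0 0 0 1.2 0 0.9 0" --pt "0 0 0 1.0 0 1.1 0" --pt "0 0 0 1.0 0 1.1 0" --pt "0 0 0 1.0 0 0.6 0" --pt "0 0 0 1.0 0 0.3 0" --pt "0 0 0 0 0 0.2 0" --pt "0 0 0 0 0 0 0"

```text
t: 27.73
tool_pos: [0.4132, 0.2262, 0.0862]
tool_rot: [-0.086, 3.14, 0.0]
contact_force: [-0.2, 0.4, 0.5]
opening: -0.0003
```

jog_arm --pt "0 0 0 0.5 0 0.3 0" --pt "0 0 0 0 0 0.3 0" --pt "0 0 0 0 0 0.2 0" --pt "0 0 0 0 0 0 0" --pt "0 0 0 0 0 0 0"

```text
t: 28.15
tool_pos: [0.409, 0.2263, 0.0818]
tool_rot: [0.085, -3.139, 0.001]
contact_force: [-10.4, -4.3, 22.5]
opening: -0.0003
```

The fingertip met a solid stop at z = 0.060, the shut height. I'll back off and check.

jog_arm --pt "0 0 0 0 0 -2 0" --pt "0 0 0 0 0 -4 0" --pt "0 0 0 0 0 -4 0" --pt "0 0 0 0 0 -4 0" --pt "0 0 0 -2 0 -4 0" --pt "0 0 0 -4 0 0 0" --pt "0 0 0 -4 0 0 0" --pt "0 0 0 0 0 0 0" --pt "0 0 0 0 0 0 0" --pt "0 0 0 0 0 0 0"

```text
t: 28.98
tool_pos: [0.5067, 0.2312, 0.2549]
tool_rot: [0.085, -3.139, 0.0]
contact_force: [1.2, 0.7, -0.2]
opening: -0.0005
```

```bash
python3 - <<'E'
from h import *
C,im,d,o=look('w12')
P=cloud(C,d);th=.055;R=np.array([[np.cos(th),-np.sin(th)],[np.sin(th),np.cos(th)]])
L=(P[...,:2]-[.4387,.2268])@R
for a in (-.06,-.04,-.02,0,.02,.04):
    k=(d>0)&(np.abs(L[...,0]-a)<.01)&(np.abs(L[...,1])<.07)&(P[...,2]<.09)&(P[...,2]>.03); print(a,k.sum(),np.percentile(P[k][:,2],[10,50,90]).round(4) if k.sum() else '')
T=cam('top');ti,td=vision.get_image('top');S=np.load('pics/top0.npz')
df=np.abs(ti.astype(int)-S['im']).sum(2)>90; df=cv2.morphologyEx(df.astype(np.uint8),cv2.MORPH_OPEN,np.ones((2,2)))
for nm,(u,v) in dict(collet=(347,161),tin=(423,191),marker=(411,263),red=(266,277),teal1=(245,274),teal2=(208,240)).items(): print(nm,df[v-12:v+12,u-16:u+16].sum())
si,_=vision.get_image('scene'); save(np.hstack([cv2.resize(si[150:350,180:400],(440,400)),cv2.resize(im[0:330,160:480],(360,371))[:400] if 0 else cv2.resize(im[0:330,160:480],(360,400))]),'fin.png')
E
```

```text
29.0333 [0.5063 0.2313 0.2552] heading -3.0873 0.0 [-0.5 -0.3  0.5]
-0.06 1951 [0.0578 0.0597 0.0607]
-0.04 2884 [0.0589 0.0599 0.061 ]
-0.02 2652 [0.0588 0.0599 0.061 ]
0 2485 [0.0588 0.0599 0.061 ]
0.02 2412 [0.0589 0.0598 0.0609]
0.04 2244 [0.0589 0.0598 0.0608]
collet 0
tin 0
marker 0
red 362
teal1 765
teal2 760
```

View pics/fin.png

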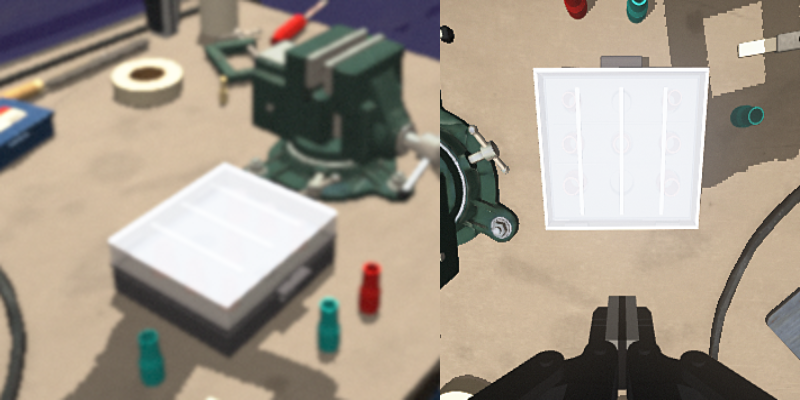

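The lid lies flat and shut, at z = 0.060 throughout, and the gripper is clear of everything.

```bash
python3 -c "
from station import ctrl
print(ctrl.finish_job())"
```

```text
the job is handed in; nothing more can be done
None
```

All three cups are in the case, the lid is shut, and the job was handed in at about 29 s.

- **Cups:** the narrow cup is in its row at y = +50, the middle-sized one at y = +50, and the wide one at y = -50. Each was pushed down until it met the pocket floor. Before I shut the lid, all seven cup tops read z ≈ 0.055–0.056 m, so none was standing proud, and the stored cups were still in their pockets.
- **Lid:** I pushed it over from behind with the closed fingers and pressed it down to a hard stop, at about 22 N upward (25 N in all). Afterwards its top read 0.060 m from front to back, which is the shut height. The gripper was well clear.
- **Bystanders:** around the collet, paste tin and marker, the before and after top pictures show no change. They did differ around the red and turquoise look-alikes. I put that down to the arm and its shadow; both closing pictures still show the look-alikes standing, but I did not measure their positions.
- **Minor hitches:** the middle cup was held about 3° off upright, so I straightened it before lowering it in. My first push at the lid was too high to feel contact, so I repeated it lower.

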